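# Interleave and stack circuit boards in a leaning cradle

### The arm

A 6-joint arm with a two-finger parallel gripper is mounted at the origin on the work surface. World frame = base frame: x ahead of the robot, y to its left, z up, the work surface at z = 0. Lengths are in m, angles in rad, forces in N, time in s.
With the tool pointing down it reaches from about 0.425 to 0.95 m from the base axis. Payload 3.5 kg.
Tool frame: the origin (TCP) lies between the finger pads; the fingertips stand 19 mm ahead of it and the grasp point (between the pads) is the TCP; z points along the fingers, y is the line along which they close (so a half turn about z gives the same grasp; the last joint's range is limited). The gripper opens to 85 mm and grips with 20 to 120 N. Pads are 22 mm wide; open, the fingers measure 114 mm over their backs; the gripper's body (76 mm by 85 mm) begins 54 mm behind the grasp point. The pads swing forward as they close: fully open they stand 13 mm farther back than shut.
Start: joints at [-1.302, 0.286, 1.577, -0, 1.279, -0.15], TCP at [0.275, -0.617, 0.25] pointing down, gripper open.
Joint ranges: [-2.77, 2.77], [-0.9, 2.22], [0.21, 2.48], [-1.53, 4.67], [0.24, 2.81], [-2.84, 2.84]. Speed limits (rad/s): [2.79, 2.79, 3.14, 3.14, 3.14, 3.14].

### API

Orientations are given as a unit quaternion [x, y, z, w].
In Python, from plant import monitor, eyes, ctrl gives the robot as it stands.
- The arm moves only by the shell command python3 -m handwheel 'ROWS' [FORCE]. ROWS is JSON, a list of rows, each a list of 7 numbers: the shift along the tool's x, y, z in units of 40 cm (1.0 is 40 cm), then the turn, a rotation vector about the tool's x, y, z in units of pi rad (1.0 is pi rad), then the opening, from -1 (shut) to 1 (fully open). A call has 1 to 12 rows; each row is the pose to reach, as a shift and turn from the pose commanded when the call began, along the tool's axes at that moment, turning the shorter way round; what a row does not reach only later rows make up. A row lasts 1/8 s, in which the tool goes at most 62.5 mm and 10.7 degrees, less where a joint would pass 70% of its speed; a pose out of reach is approached as far as the arm can. A call with a number of a shift or a turn outside -1 to 1 is refused whole. A call with a gripper value outside its range is refused whole. The fingers move at their own pace and stop on an object; FORCE is the grip in N (left out, the last holds). Time passes only in rows, so rows that repeat a pose let the fingers close. It gives the time, the measured TCP pose, the force, the opening and the grip force at its end, in the units of the state.
- monitor.get_state(): the state, without advancing time (a new reading comes with each control period).
- eyes.read_camera(name): name is "scene" or "side" or "wrist"; returns the picture (420x560x3 uint8, red, green, blue); there is no depth.
- eyes.camera_params(name): a dict with "K" (3x3 intrinsics, pixels), "R" (3x3) and "t" (3): a world point X has camera coordinates R X + t. Camera axes: x right, y down, z forward; pixel columns grow to the right and rows downward; lengths in m; the calibration is good to about 2 mm. A picture is of the moment at which its call begins: read the wrist's pose just before it. camera_params takes no time and is no camera call; for the wrist camera it gives the pose at the moment of the call.
- ctrl.sign_off(): hands the job in; it is judged then, once.
The state is a dict: "time": time; "qpos": joint angles; "dq": joint speeds; "joint_efforts": joint torques, N m; "eef_pos": TCP position; "tcp_rot": TCP orientation; "contact_force": force on the tool from outside, world axes, zero at the start; "wrist_torque": the same for the moment, N m; "opening": opening from 0.0 (shut) to 1.0 (fully open); "finger_force": force on a finger pad.
Only numpy, scipy, OpenCV 4.12 (cv2) and the standard library are available. Lean on these libraries where they do the work, as an engineer would, in place of code of your own. Each camera call takes 0.05 s, during which the arm holds its last target. There are 200 camera calls.

### The job

Lift the pink separator up and off its hook and lay it on the board that already leans in the cradle, then stack the green board from the rack on the separator. Before you let go of each one, press its side edge gently against the orange side stop while its foot is on the ledge; at the end all three layers lie flat against one another, feet on the ledge and edges against the stop. Do not push hard, and leave the blue board and everything else on the bench where it is.

Things in the scene. Friction and masses are not known exactly. Their poses are not given: they have to be found in the camera images.
- cradle: Grey cradle on an aluminium base: back plate leaning back 35 deg from upright, a ledge along its foot square to it, orange stop at one end. Origin: inner corner of plate, ledge and stop faces, 32 mm above the table. x = normal out of the plate (35 deg upward), z = up the plate (74 mm high), y = along the ledge to the stop. Layers fill y -160 to 0 mm; ledge depth x 50 mm.
- side_stop: Orange upright plate 8 mm thick at the +y end of the cradle, 50 mm along x, 70 mm along z. Origin and axes as the cradle's; its face to press against is the plane y = 0.
- separator: Pink stiff sheet 8 mm thick (x), 160 wide (y), 90 high (z), plus a solid tab 44 wide, 40 high on the middle of its top edge (tab top 130 mm above the foot). Hangs on the hook rod by a hole y -15 to 15, z 46 to 82 mm. Origin: middle of its lower edge; x = normal, z = up. About 90 g. Ends at cradle x 16, y -80, z 0 mm.
- hook_stand: Steel stand: round foot, post 12 mm thick 70 mm behind the sheet (-x), and an 8 mm rod at 200 mm height (axis) running along +x through the separator's hole. Origin: on the table below where the sheet hangs; x = the way the rod points (slide the lifted sheet this way). The rod ends 24 mm past the origin in a 10 mm upturned tip.
- hook_tip (a point): Top of the upturned rod tip, 20 mm along the stand's +x, 214 mm above the table. The top of the sheet's hole must pass over it while the bottom of the hole stays under the rod: lift the sheet 14 to 24 mm, then slide it off.
- top_board: Green circuit board in aluminium frame, 12 mm thick (x), 160 wide (y), 90 high (z), plus an aluminium tab 36 wide, 40 high on its top edge, centred at y -60 mm (tab top 130 mm above the foot). Upright in one of the rack's slots, foot 10 mm above the table. Origin: middle of its lower edge; x = component side, z = up. About 220 g. Ends at cradle x 26, y -80, z 0 mm, components out.
- bottom_board: The first layer, already in place in the cradle: same green framed board but with its tab on the +y side (60 mm). Origin: middle of its lower edge; at cradle x = 6 mm, y = -80 mm, z = 0. Loose.
- rack: Black two-slot rack, 150 x 190 mm, slots 18 mm wide and 45 mm deep at x = -35 and +35 mm with floors 10 mm above the table, slot cheeks at both ends reach 55 mm height. Origin: middle of its underside; fixed.
- spare_board: Blue framed board in the other slot of the rack, same size, tab on its +y side. Leave alone.
- solder_spool_a: Solder spool with green flanges, 56 mm across, 50 mm high. Bystander. Origin: middle of its underside.
- solder_spool_b: Another such spool. Bystander.
- flux_jar: Amber jar, 44 mm across, 55 mm high. Bystander.
- brush_cup: Blue cup, 60 mm across, 80 mm high. Bystander.
- screwdriver: Yellow-handled screwdriver 160 mm long lying on the bench. Bystander.
Not all that is in view belongs to the job. Leave any red or yellow look-alike of the hook_stand alone.

How it is judged:
On the way, in this order (a step that is already met when the one before it is completed fails the run):
1. the separator is off the hook (horizontal distance between separator and hook_stand above 0.08 m), for 0.1 s.
2. the separator lies on the bottom board, foot on the ledge, pressed against the side stop (more than 1 N) (x of separator in the frame of cradle between 0.013 and 0.019 m and y of separator in the frame of cradle between -0.0825 and -0.0775 m and z of separator in the frame of cradle between -0.003 and 0.003 m and angle between the z axis of separator and the z axis of cradle, either way round below 0.06 rad and angle between the y axis of separator and the y axis of cradle, either way round below 0.05 rad and contact force between separator and side_stop above 1 N), for 0.1 s.
3. the green board lies on the separator, foot on the ledge, pressed against the side stop (more than 1 N) (x of top_board in the frame of cradle between 0.023 and 0.029 m and y of top_board in the frame of cradle between -0.0825 and -0.0775 m and z of top_board in the frame of cradle between -0.003 and 0.003 m and angle between the z axis of top_board and the z axis of cradle, either way round below 0.06 rad and angle between the y axis of top_board and the y axis of cradle, either way round below 0.05 rad and contact force between top_board and side_stop above 1 N), for 0.1 s.
At the end, for the whole second after the job is handed in: Bottom board, separator and green board lie in this order in the cradle, each at its layer depth within 3 mm, side edge within 2.5 mm of the stop, foot within 3 mm of the ledge, lying within 0.06 rad of the back plate's slope and square within 0.05 rad, released and at rest (x of bottom_board in the frame of cradle between 0.003 and 0.009 m and y of bottom_board in the frame of cradle between -0.0825 and -0.0775 m and z of bottom_board in the frame of cradle between -0.003 and 0.003 m and angle between the z axis of each of bottom_board, separator, top_board and the z axis of cradle, either way round below 0.06 rad and angle between the y axis of each of bottom_board, separator, top_board and the y axis of cradle, either way round below 0.05 rad and linear speed of each of bottom_board, separator, top_board below 0.01 m/s and angular speed of each of bottom_board, separator, top_board below 0.1 rad/s and x of separator in the frame of cradle between 0.013 and 0.019 m and y of separator in the frame of cradle between -0.0825 and -0.0775 m and z of separator in the frame of cradle between -0.003 and 0.003 m and x of top_board in the frame of cradle between 0.023 and 0.029 m and y of top_board in the frame of cradle between -0.0825 and -0.0775 m and z of top_board in the frame of cradle between -0.003 and 0.003 m); the robot touches nothing.
It fails at once if a layer is pushed against the side stop with more than 35 N (contact force between any of separator, top_board, bottom_board and side_stop above 35 N).
It fails at once if a layer is pushed or dropped on the cradle with more than 50 N (contact force between any of separator, top_board, bottom_board and cradle above 50 N).
It fails at once if the blue board or another bystander is moved by more than 25 mm (distance of any of spare_board, solder_spool_a, solder_spool_b, flux_jar, brush_cup, screwdriver from where it was at the start of the episode above 0.025 m).
It also fails if it takes over 72 s, if anything falls off the work surface, if the arm or the gripper's body presses on something with over 40 N, if the wrist force passes 120 N, or if a joint passes its speed limit or range.

## Working session

There is one attempt and no reset: what is moved stays moved. The work goes in short steps, Python scripts to look and compute and a shell command to move; the robot and the scene stay as the last step left them, time stands still between calls to the robot, and variables do not carry over. Pictures are saved under pics/ and viewed, at most 10 in all, crops included, and the job is handed in when it is done.

```bash
ls; mkdir -p pics; python3 - <<'E'
from plant import monitor, eyes
import cv2
print(monitor.get_state())
for n in ["scene","side"]:
    im=eyes.read_camera(n); cv2.imwrite(f"pics/{n}0.png",im[:,:,::-1])
    p=eyes.camera_params(n); print(n,p)
E
```

```text
pics
{'time': 0.0, 'qpos': array([-1.30203286e+00,  2.87201309e-01,  1.57818691e+00, -1.30242262e-05,
        1.27857806e+00, -1.50006204e-01]), 'dq': array([ 4.29232981e-05,  9.54397049e-04,  2.10911942e-03, -5.20102416e-04,
       -3.38625806e-04,  2.19043117e-04]), 'joint_efforts': array([ 6.18960275e-04, -4.05979800e+01, -2.92625320e+01, -1.50031619e-04,
        5.81306987e-03, -1.81615277e-06]), 'eef_pos': array([ 0.27433601, -0.61606734,  0.24891799]), 'tcp_rot': array([ 9.78157886e-01,  2.07859907e-01, -7.66527064e-05, -1.18435058e-03]), 'contact_force': array([-0.35719077, -0.20738548,  0.06439694]), 'wrist_torque': array([-0.01857002, -0.03104413, -0.0293942 ]), 'finger_force': 0.0, 'opening': 0.9994156734995603}
scene {'K': array([[493.44583687,   0.        , 274.37412469],
       [  0.        , 493.44583687, 208.41406108],
       [  0.        ,   0.        ,   1.        ]]), 'R': array([[ 0.03265064,  0.99938835,  0.01252414],
       [ 0.66848417, -0.01252088, -0.74362097],
       [-0.74300932,  0.03265189, -0.66848411]]), 't': array([-0.03013274, -0.25775617,  1.85596653])}
side {'K': array([[461.9946375 ,   0.        , 278.73487577],
       [  0.        , 461.9946375 , 210.11842125],
       [  0.        ,   0.        ,   1.        ]]), 'R': array([[-0.92409817, -0.38148353,  0.02264705],
       [-0.24505327,  0.54605384, -0.80110805],
       [ 0.29324301, -0.74585221, -0.59809114]]), 't': array([0.4911512, 0.2449534, 1.1075562])}
```

View pics/scene0.png

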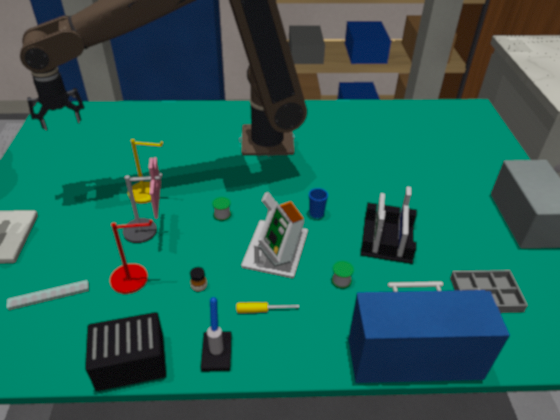

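View pics/side0.png

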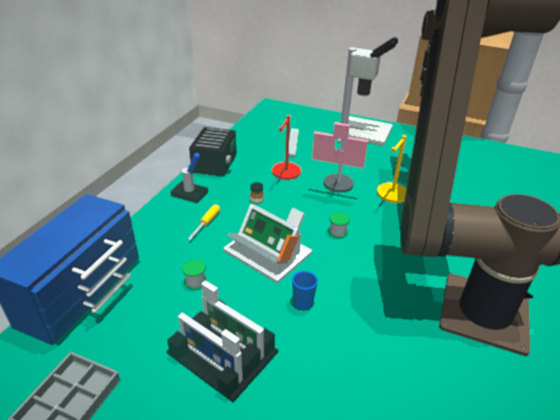

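Candidates in scene: grey steel stand with pink sheet (155,185), yellow stand (140,170), red stand (125,255). The pink sheet on the grey stand fits the description. Rack: side view shows a green board and a blue one. Next I'll take enlarged crops.

```bash
python3 - <<'E'
import cv2,numpy as np
a=cv2.imread("pics/scene0.png");b=cv2.imread("pics/side0.png")
def crop(im,x,y,w,h,s,step):
    c=cv2.resize(im[y:y+h,x:x+w],None,fx=s,fy=s,interpolation=cv2.INTER_CUBIC)
    for u in range(-(-x//step)*step,x+w,step):
        cv2.line(c,((u-x)*s,0),((u-x)*s,6),(0,255,255),1);cv2.putText(c,str(u),((u-x)*s+2,14),0,.35,(0,255,255),1)
    for v in range(-(-y//step)*step,y+h,step):
        cv2.line(c,(0,(v-y)*s),(6,(v-y)*s),(0,255,255),1);cv2.putText(c,str(v),(8,(v-y)*s+4),0,.35,(0,255,255),1)
    return c
A=[crop(b,302,110,80,60,5,10),crop(b,220,195,100,75,4,10),crop(b,160,275,133,100,3,10),crop(a,120,130,80,60,5,10)]
A=[x[:300,:400] for x in A]
A=[cv2.copyMakeBorder(x,0,300-x.shape[0],0,400-x.shape[1],0) for x in A]
cv2.imwrite("pics/m1.png",np.vstack([np.hstack(A[:2]),np.hstack(A[2:])]))
B=[crop(a,238,185,80,90,5,10)[:450,:400],crop(a,355,180,80,90,5,10)[:450,:400]]
cv2.imwrite("pics/m2.png",np.hstack(B))
E
```

```text
(no output)
```

View pics/m1.png

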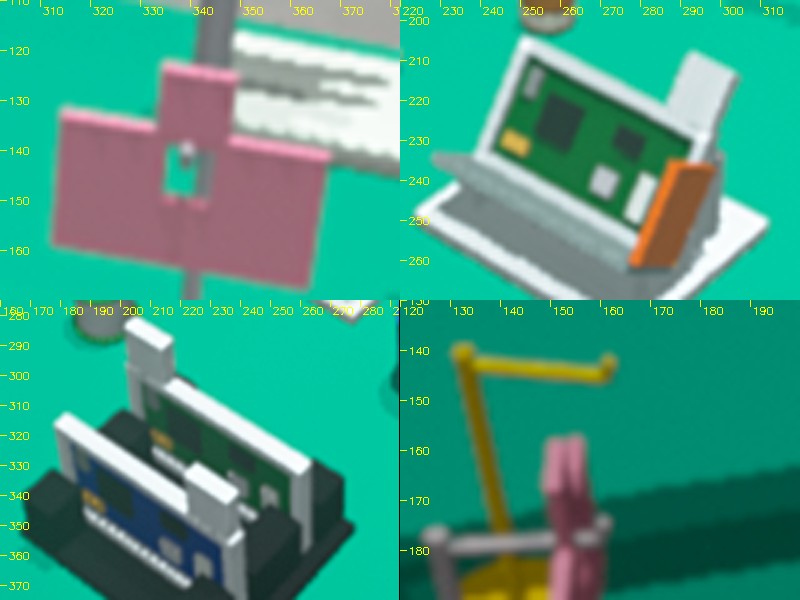

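View pics/m2.png

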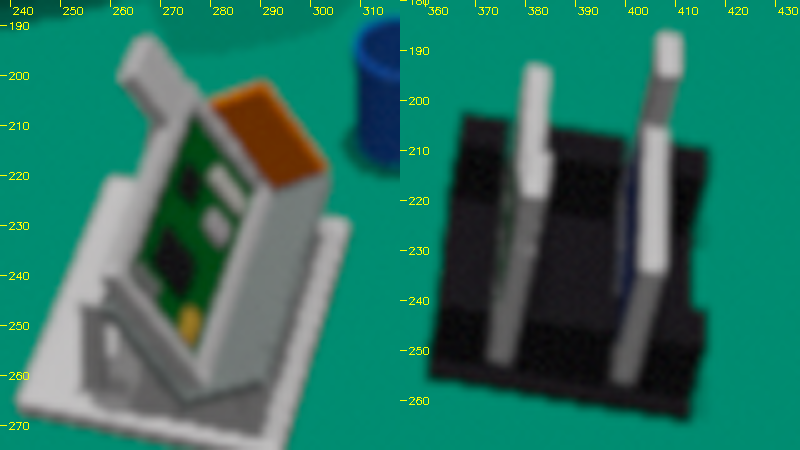

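Side view: sheet corners at (314,134), (368,142), (312,159), (363.6,168) and tab top at (334.6,124.5). Stop in the scene view is near (291,202)–(304,218), and green board tab top at (382,219) scene, (210,286) side. The rack's far board (from side camera) is green and the near one is blue. Next is fitting poses.

```bash
cat > h.py <<'E'
import numpy as np, cv2
from scipy.optimize import least_squares
from scipy.spatial.transform import Rotation as Ro
from plant import monitor, eyes
s35,c35=np.sin(np.radians(35)),np.cos(np.radians(35))
TILT=np.array([[c35,0,-s35],[0,1,0],[s35,0,c35]])
def frame(p,z,tilt=False):
    R=Ro.from_euler('z',p[2]).as_matrix(); R=R@TILT if tilt else R
    return R,np.array([p[0],p[1],z])
def proj(P,X):
    c=P["R"]@X+P["t"]; u=P["K"]@c; return u[:2]/u[2]
def fit(obs,z,tilt=False,p0=(0.5,0,1.57),fz=False):
    P={n:eyes.camera_params(n) for n in {o[0] for o in obs} if n!='wrist'}
    def f(p):
        R,t=frame(p,p[3] if fz else z,tilt)
        return np.concatenate([proj(P[n],R@(np.array(m)/1e3)+t)-uv for n,m,uv in obs])
    r=least_squares(f,list(p0)+([z] if fz else []),loss='soft_l1')
    return r.x,f(r.x).reshape(-1,2)
E
python3 - <<'E'
from h import *
np.set_printoptions(precision=4,suppress=True)
S,C='side','scene'
cr=[(S,(12,-160,90),(251.5,205.5)),(S,(6,-38,130),(292,207.5)),(S,(6,-2,130),(304.5,213.7)),(S,(50,0,70),(287,235.5)),(S,(0,8,70),(299.5,236.5)),(S,(50,-160,0),(228,234)),
(C,(50,0,70),(290.5,202)),(C,(50,0,0),(304,218)),(C,(12,0,0),(292.4,223)),(C,(50,-160,0),(290.4,261)),(C,(12,-160,0),(279,262.6)),(C,(12,-160,90),(261.6,241.6)),(C,(6,-38,130),(262,200)),(C,(6,-2,130),(268,192))]
print(*fit(cr,.032,True))
sp=[(S,(4,-22,130),(334.6,124.5)),(S,(4,22,130),(349.5,126.5)),(S,(4,-80,90),(314,134)),(S,(4,80,90),(368,142)),(S,(4,-80,0),(312,159)),(S,(4,80,0),(363.6,168))]
print(*fit(sp,.122,p0=(.5,-.4,1.57)));print(*fit(sp,.122,p0=(.5,-.4,1.57),fz=True))
tb=[(S,(0,-78,130),(203.7,282.3)),(S,(0,-42,130),(216,289.7)),(S,(6,80,90),(259,332.7)),(S,(-6,80,90),(264,328.7)),(C,(0,-78,130),(382,219)),(C,(0,80,90),(382.6,193)),(C,(0,-80,0),(375,253))]
print(*fit(tb,.010,p0=(.5,.4,1.57)))
hk=[(S,(20,0,214),(339.4,139.6)),(C,(20,0,214),(160.5,174)),(C,(-70,0,204),(127,177))]
print(*fit(hk,0,p0=(.5,-.4,1.57)))
E
```

```text
[0.4898 0.0571 1.2875] [[-2.256  -1.0273]
 [-0.123   1.0254]
 [-1.3171  0.3212]
 [-0.6023 -0.2333]
 [-1.117   0.8382]
 [ 0.7883  0.2931]
 [-0.3643 -0.0856]
 [-1.1786  1.0001]
 [-0.2079 -0.5215]
 [ 0.1759 -2.7856]
 [ 0.2186 -1.1919]
 [-0.7156 -2.6104]
 [ 0.8983 -0.2201]
 [-1.765  -0.1922]]
[ 0.4711 -0.3193  1.6779] [[-0.1057 -0.4089]
 [ 0.1038 -0.1726]
 [-0.0396 -0.4589]
 [-0.0948 -0.1581]
 [-0.0314  0.8135]
 [ 0.1771  0.4331]]
[ 0.4738 -0.331   1.6818  0.1156] [[-0.049  -0.2021]
 [ 0.0207 -0.0115]
 [ 0.1957 -0.315 ]
 [-0.3486 -0.1869]
 [ 0.2133  0.7131]
 [-0.0271  0.1489]]
[0.5106 0.3168 1.3355] [[-1.6779  0.0508]
 [-1.2243  0.255 ]
 [ 0.6314  0.272 ]
 [-0.7049  0.3991]
 [-0.8358 -0.8155]
 [-1.2578 -0.2615]
 [-0.958  -1.3991]]
[ 0.4728 -0.3211  1.6266] [[-0.445  -0.5551]
 [-0.3285 -1.2633]
 [ 0.4261  0.0838]]
```

```bash
cat >> h.py <<'E'
import json,os
def cmd():
    if os.path.exists('cmd.json'):
        d=json.load(open('cmd.json')); return np.array(d['p']),Ro.from_quat(d['q'])
    return np.array([.275,-.617,.25]),Ro.from_quat([.97816,.20786,0,0])
def save(p,R): json.dump(dict(p=list(map(float,p)),q=R.as_quat().tolist()),open('cmd.json','w'))
def plan(targets,dp=4):
    """targets [(pos,R)]: rows relative to the commanded pose; stores the last as the new command"""
    p0,R0=cmd()
    for p,R in targets:
        sh=np.round(R0.inv().apply(np.array(p)-p0)/.4,dp); tu=np.round((R0.inv()*R).as_rotvec()/np.pi,dp)
        pp,RR=p0+R0.apply(sh*.4),R0*Ro.from_rotvec(tu*np.pi)
        n=max(np.linalg.norm(sh)*400/62.5,np.degrees(np.linalg.norm(tu)*np.pi)/10.7)
        print([float(v) for v in np.r_[sh,tu]],'rows from start ~%.1f'%n)
    save(pp,RR)
def down(yaw):  # sheet frame yaw -> tool x=-ys, y=-xs, z=-zs
    return Ro.from_matrix(frame((0,0,yaw),0)[0]@np.diag([1,1,1.])@np.array([[0,-1,0],[-1,0,0],[0,0,-1.]]))
def tilted(yaw):
    return Ro.from_matrix(frame((0,0,yaw),0,True)[0]@np.array([[0,-1,0],[-1,0,0],[0,0,-1.]]))
def off():
    s=monitor.get_state();p,R=cmd(); print('t',s['time'],'meas-cmd mm',(1e3*(s['eef_pos']-p)).round(1),'rot',np.degrees((R.inv()*Ro.from_quat(s['tcp_rot'])).as_rotvec()).round(2),'F',s['contact_force'].round(1),'open',round(s['opening'],3),'ff',round(s['finger_force'],1))
E
python3 - <<'E'
from h import *
R=down(1.678)
plan([((.275,-.617,.37),cmd()[1]),((.471,-.319,.37),R)])
E
```

```text
[0.0, 0.0, -0.3, 0.0, 0.0, 0.0] rows from start ~1.9
[0.7506, -0.4814, -0.3, 0.0, 0.0, 0.0992] rows from start ~6.0
```

```bash
python3 -m handwheel '[[0,0,-0.3,0,0,0,0],[0,0,-0.3,0,0,0,0],[0.7506,-0.4814,-0.3,0,0,0.0992,0],[0.7506,-0.4814,-0.3,0,0,0.0992,0],[0.7506,-0.4814,-0.3,0,0,0.0992,0],[0.7506,-0.4814,-0.3,0,0,0.0992,0],[0.7506,-0.4814,-0.3,0,0,0.0992,0],[0.7506,-0.4814,-0.3,0,0,0.0992,0],[0.7506,-0.4814,-0.3,0,0,0.0992,0],[0.7506,-0.4814,-0.3,0,0,0.0992,0],[0.7506,-0.4814,-0.3,0,0,0.0992,0]]' 40
python3 - <<'E'
from h import *
off(); P=eyes.camera_params('wrist'); np.savez('w1.npz',**P)
im=eyes.read_camera('wrist'); cv2.imwrite('pics/w1.png',im[:,:,::-1])
print(-P['R'].T@P['t'],P['R'])
E
```

```text
time: 1.48
eef_pos: [0.4698, -0.3198, 0.37]
tcp_rot: [0.999, 0.053, -0.0, -0.0]
contact_force: [-0.5, -0.6, 0.1]
opening: 0.496
finger_force: 0.0
t 1.475 meas-cmd mm [-1.2 -0.8 -0. ] rot [ 0.01 -0.03  0.11] F [-0.5 -0.6  0.1] open 0.496 ff 0.0
[ 0.55156334 -0.31198278  0.49450219] [[ 0.1046497  -0.99450857 -0.00106566]
 [-0.9418384  -0.09945133  0.3210138 ]
 [-0.31935696 -0.03259032 -0.94707392]]
```

View pics/w1.png

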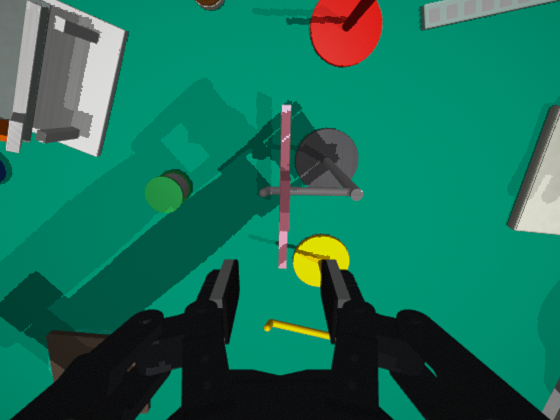

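The wrist picture shows the sheet edge-on from (287,104) to (283,268). The rod crosses it from the post at (357,194) to the tip at (263,191), and the yellow stand is off below at (270,325). I'll refine the sheet and stand from this.

```bash
python3 - <<'E'
from h import *
np.set_printoptions(precision=4,suppress=True)
P=dict(np.load('w1.npz'))
def ray(uv,z):
    d=P['R'].T@np.linalg.inv(P['K'])@np.r_[uv,1]; c=-P['R'].T@P['t']; return c+d*(z-c[2])/d[2]
a,b=ray((287,104.5),.212),ray((283,267.5),.212); print('sheet ends',a,b,'mid',(a+b)/2,'len',np.linalg.norm(a-b),'yaw',np.arctan2(*(b-a)[1::-1])-np.pi/2)
print('yellow rod tip/end',ray((268,325),.21))
p,t=ray((357,194),.204),ray((263,191),.214); d=t-p; print('post',p,'tip',t,'len',np.linalg.norm(d[:2]),'yaw',np.arctan2(d[1],d[0]))
print('cup? spool',ray((168,190),.05))
im=cv2.imread('pics/w1.png')
for v in (115,245,260,180,190,200,208): # pink columns
    r=im[v].astype(int); m=np.where((r[:,2]-r[:,1]>40)&(r[:,2]>120)&(np.abs(np.arange(560)-285)<30))[0]; print(v,m.min() if len(m) else None,m.max() if len(m) else None)
c=im[95:280,240:380]; cv2.imwrite('pics/w1c.png',cv2.resize(c,None,fx=3,fy=3,interpolation=cv2.INTER_CUBIC))
E
```

```text
sheet ends [ 0.5549 -0.3178  0.212 ] [ 0.3953 -0.3317  0.212 ] mid [ 0.4751 -0.3248  0.212 ] len 0.16017964232069332 yaw -4.625765672531798
yellow rod tip/end [ 0.3201 -0.3229  0.21  ]
post [ 0.4796 -0.3959  0.204 ] tip [ 0.4756 -0.3039  0.214 ] len 0.09209599219719744 yaw 1.6138639220507782
cup? spool [ 0.4178 -0.1572  0.05  ]
115 282 289
245 279 286
260 279 285
180 None None
190 281 289
200 281 288
208 281 288
```

View pics/w1c.png

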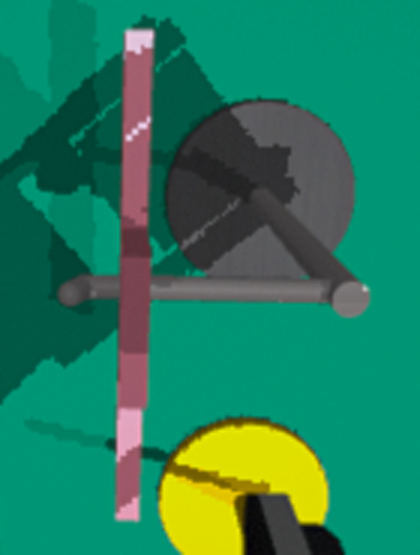

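```bash
python3 - <<'E'
from h import *
plan([((.476,-.325,.239),down(1.652))])
E
```

```text
[0.0108, 0.0163, 0.3275, 0.0, 0.0, 0.0083] rows from start ~2.1
```

```bash
python3 -m handwheel '[[0.0108,0.0163,0.1,0,0,0.0083,0],[0.0108,0.0163,0.22,0,0,0.0083,0],[0.0108,0.0163,0.3275,0,0,0.0083,0],[0.0108,0.0163,0.3275,0,0,0.0083,0],[0.0108,0.0163,0.3275,0,0,0.0083,0],[0.0108,0.0163,0.3275,0,0,0.0083,-0.5],[0.0108,0.0163,0.3275,0,0,0.0083,-1],[0.0108,0.0163,0.3275,0,0,0.0083,-1],[0.0108,0.0163,0.3275,0,0,0.0083,-1],[0.0108,0.0163,0.3275,0,0,0.0083,-1]]' 40
python3 - <<'E'
from h import *
off()
P=eyes.camera_params('wrist'); im=eyes.read_camera('wrist')[:,:,::-1]
q=eyes.read_camera('side')[90:190,290:400,::-1]
cv2.imwrite('pics/g1.png',np.hstack([im[:,:560][:330],cv2.resize(q,(220,330))]))
E
```

```text
time: 2.78
eef_pos: [0.4762, -0.3254, 0.2414]
tcp_rot: [0.999, 0.041, 0.001, 0.001]
contact_force: [-1.0, 0.3, 6.3]
opening: 0.085
finger_force: 43.0
t 2.775 meas-cmd mm [ 0.2 -0.4  2.4] rot [-0.17  0.13 -0.01] F [-1.   0.3  6.3] open 0.085 ff 43.0
```

View pics/g1.png

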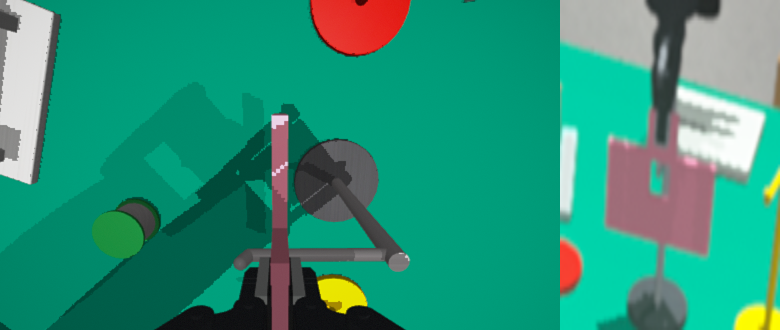

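```bash
python3 - <<'E'
from h import *
p,R=cmd(); d=np.array([np.cos(1.614),np.sin(1.614),0])
plan([(p+[0,0,.0215],R),(p+[0,0,.0215]+d*.045,R),(p+[0,0,.0215]+d*.11,R),(p+[0,0,.1]+d*.11,R)])
E
```

```text
[0.0, 0.0, -0.0538, 0.0, 0.0, 0.0] rows from start ~0.3
[0.0043, -0.1124, -0.0538, 0.0, 0.0, 0.0] rows from start ~0.8
[0.0104, -0.2748, -0.0538, 0.0, 0.0, 0.0] rows from start ~1.8
[0.0104, -0.2748, -0.25, 0.0, 0.0, 0.0] rows from start ~2.4
```

```bash
python3 -m handwheel '[[0,0,-0.03,0,0,0,-1],[0,0,-0.0538,0,0,0,-1],[0,0,-0.0538,0,0,0,-1],[0,0,-0.0538,0,0,0,-1],[0.0021,-0.056,-0.0538,0,0,0,-1],[0.0043,-0.1124,-0.0538,0,0,0,-1],[0.0065,-0.17,-0.0538,0,0,0,-1],[0.0104,-0.2748,-0.0538,0,0,0,-1],[0.0104,-0.2748,-0.0538,0,0,0,-1],[0.0104,-0.2748,-0.25,0,0,0,-1],[0.0104,-0.2748,-0.25,0,0,0,-1],[0.0104,-0.2748,-0.25,0,0,0,-1]]'
python3 - <<'E'
from h import *
off()
E
```

```text
time: 4.38
eef_pos: [0.4713, -0.2152, 0.3411]
tcp_rot: [0.999, 0.041, 0.002, 0.001]
contact_force: [-0.2, 0.5, -1.4]
opening: 0.083
finger_force: 42.1
t 4.375 meas-cmd mm [ 0.1 -0.   2.1] rot [-0.16  0.17 -0.  ] F [-0.2  0.5 -1.4] open 0.083 ff 42.1
```

```bash
python3 - <<'E'
from h import *
P=eyes.camera_params('wrist'); np.savez('w2.npz',**P)
im=eyes.read_camera('wrist')[:,:,::-1]; cv2.imwrite('pics/w2.png',im)
p=np.array([.4898,.0571,1.2875]); R,t=frame(p,.032,True)
pts={(x,y,z):proj(P,R@(np.array([x,y,z])/1e3)+t) for x in(0,12,50) for y in(-160,0) for z in (0,70,90)}
uv=np.array(list(pts.values())); lo=np.maximum(uv.min(0).astype(int)-25,0); hi=uv.max(0).astype(int)+25
print(lo,hi)
c=im[lo[1]:hi[1],lo[0]:hi[0]]; s=min(780//c.shape[1],590//c.shape[0]); c=cv2.resize(c,None,fx=s,fy=s,interpolation=cv2.INTER_CUBIC)
for u in range(-(-lo[0]//10)*10,hi[0],10): cv2.putText(c,str(u),((u-lo[0])*s,10),0,.35,(0,255,255),1)
for v in range(-(-lo[1]//10)*10,hi[1],10): cv2.putText(c,str(v),(0,(v-lo[1])*s+4),0,.35,(0,255,255),1)
cv2.imwrite('pics/w2c.png',c); print(s,{k:v.round(0).tolist() for k,v in pts.items()})
E
```

```text
[11  0] [142 187]
3 {(0, -160, 0): [106.0, 16.0], (0, -160, 70): [114.0, 16.0], (0, -160, 90): [117.0, 16.0], (0, 0, 0): [84.0, 140.0], (0, 0, 70): [89.0, 157.0], (0, 0, 90): [90.0, 162.0], (12, -160, 0): [95.0, 11.0], (12, -160, 70): [102.0, 11.0], (12, -160, 90): [104.0, 10.0], (12, 0, 0): [74.0, 138.0], (12, 0, 70): [77.0, 155.0], (12, 0, 90): [78.0, 160.0], (50, -160, 0): [56.0, -6.0], (50, -160, 70): [57.0, -9.0], (50, -160, 90): [57.0, -11.0], (50, 0, 0): [38.0, 131.0], (50, 0, 70): [37.0, 148.0], (50, 0, 90): [37.0, 153.0]}
```

View pics/w2c.png

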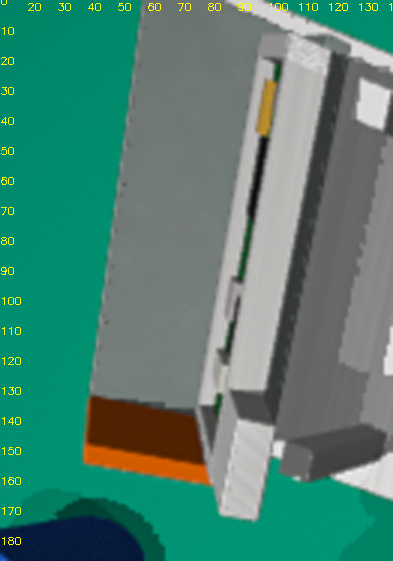

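The crop shows the stop inner corner at (41,132), the stop top at (40,148), the ledge corner at (76,137), the board top end at (106.5,12.5) and the tab top at (85–97,173). Refit with these weighted up.

```bash
cat > cr.py <<'E'
from h import *
np.set_printoptions(precision=4,suppress=True)
S,C,W='side','scene','w2'
old=[(S,(12,-160,90),(251.5,205.5)),(S,(6,-38,130),(292,207.5)),(S,(6,-2,130),(304.5,213.7)),(S,(50,0,70),(287,235.5)),(S,(0,8,70),(299.5,236.5)),(S,(50,-160,0),(228,234)),
(C,(50,0,70),(290.5,202)),(C,(50,0,0),(304,218)),(C,(12,0,0),(292.4,223)),(C,(50,-160,0),(290.4,261)),(C,(12,-160,0),(279,262.6)),(C,(6,-38,130),(262,200)),(C,(6,-2,130),(268,192))]
new=[(W,(50,0,0),(41,131.7)),(W,(50,0,70),(39.7,147.7)),(W,(50,8,70),(38.7,154.3)),(W,(12,8,70),(81.7,161.3)),(W,(12,0,0),(76,136.7)),(W,(12,-160,90),(106.5,12.5)),(W,(12,-2,130),(85,172.3)),(W,(0,-2,130),(97,173.3)),(W,(12,-38,130),(88.3,130)),(W,(0,-38,130),(102.7,131))]
def go(obs):
    PP={n:eyes.camera_params(n) for n in (S,C)}; PP[W]=dict(np.load('w2.npz'))
    def f(p):
        R,t=frame(p,.032,True); return np.concatenate([proj(PP[n],R@(np.array(m)/1e3)+t)-uv for n,m,uv in obs])
    r=least_squares(f,(.49,.057,1.29),loss='soft_l1'); return r.x,f(r.x).reshape(-1,2)
if __name__=='__main__':
    a,ra=go(new);print(a,'\n',ra);print(go(old)[0],go(old+new)[0])
E
python3 cr.py
```

```text
[0.49   0.0541 1.2935] 
 [[-0.2019 -0.4626]
 [ 0.01    0.0056]
 [ 0.1788  0.1428]
 [-2.9339 -0.3116]
 [ 0.0286  1.6847]
 [-0.1792 -2.6714]
 [-0.7389 -1.2903]
 [ 0.2578 -0.3679]
 [ 1.6098  8.368 ]
 [ 0.5054 10.1328]]
[0.4896 0.0572 1.2826] [0.4898 0.0544 1.2937]
```

```bash
cat >> h.py <<'E'
CR=np.array([.490,.0543,1.2915])
def cp(x,y,z):
    R,t=frame(CR,.032,True); return R@(np.array([x,y,z])/1e3)+t
def where():
    s=monitor.get_state(); R,t=frame(CR,.032,True); q=R.T@(s['eef_pos']-t)
    e=(tilted(CR[2]).inv()*Ro.from_quat(s['tcp_rot'])).as_rotvec()
    print('TCP cradle mm',(q*1e3).round(2),'tilt err deg',np.degrees(e).round(2),'F cradle',(R.T@s['contact_force']).round(2),'q',s['qpos'].round(2)); return q*1e3
E
python3 - <<'E'
from h import *
print(cp(36,-89,200))
plan([(cp(36,-89,190),tilted(CR[2]))])
E
```

```text
[ 0.55205623 -0.05215874  0.21647916]
[0.2394, -0.4031, 0.3268, 0.1923, 0.035, 0.1111] rows from start ~3.8
```

```bash
rm -f /dev/null/x; python3 - <<'E'
from h import *
# undo the stored command (previous plan not executed)
p0=np.array([.476,-.325,.239])
import math
d=np.array([np.cos(1.614),np.sin(1.614),0])
save(p0+[0,0,.1]+d*.11,down(1.652))
T=tilted(CR[2]); t=cp(36,-89,190)
plan([(t+[0,0,.13],T),(t,T)])
E
```

```text
[0.2395, -0.403, 0.0018, 0.1923, 0.035, 0.1111] rows from start ~3.8
[0.2395, -0.403, 0.3268, 0.1923, 0.035, 0.1111] rows from start ~3.8
```

```bash
python3 -m handwheel '[[0.2395,-0.403,0.0018,0.1923,0.035,0.1111,-1],[0.2395,-0.403,0.0018,0.1923,0.035,0.1111,-1],[0.2395,-0.403,0.0018,0.1923,0.035,0.1111,-1],[0.2395,-0.403,0.0018,0.1923,0.035,0.1111,-1],[0.2395,-0.403,0.0018,0.1923,0.035,0.1111,-1],[0.2395,-0.403,0.0018,0.1923,0.035,0.1111,-1],[0.2395,-0.403,0.1,0.1923,0.035,0.1111,-1],[0.2395,-0.403,0.22,0.1923,0.035,0.1111,-1],[0.2395,-0.403,0.3268,0.1923,0.035,0.1111,-1],[0.2395,-0.403,0.3268,0.1923,0.035,0.1111,-1],[0.2395,-0.403,0.3268,0.1923,0.035,0.1111,-1]]'
python3 - <<'E'
from h import *
off();where()
P=eyes.camera_params('wrist'); np.savez('w3.npz',**P)
im=eyes.read_camera('wrist')[:,:,::-1]; cv2.imwrite('pics/w3.png',im)
E
```

```text
time: 5.8
eef_pos: [0.5542, -0.0468, 0.2107]
tcp_rot: [0.945, -0.132, 0.043, -0.297]
contact_force: [0.2, -0.8, -0.9]
opening: 0.086
finger_force: 42.1
t 5.8 meas-cmd mm [ 0.6 -0.1  2.4] rot [-0.02  0.15 -0.09] F [ 0.2 -0.8 -0.9] open 0.086 ff 42.1
TCP cradle mm [ 37.4  -89.61 191.96] tilt err deg [-0.03  0.14 -0.1 ] F cradle [-1.06 -0.45 -0.33] q [-0.51  0.09  1.96  0.62  1.3   1.11]
```

View pics/w3.png

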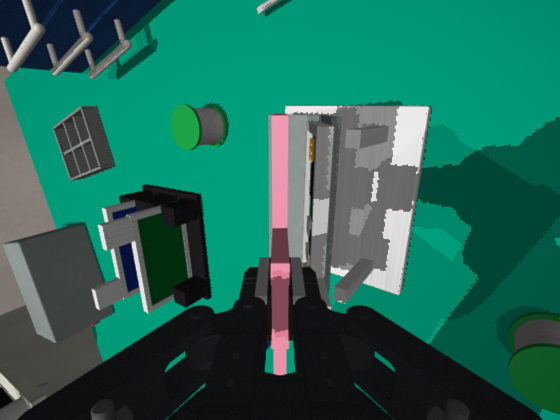

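The sheet hangs parallel above the ledge, left of the leaning board: sheet edge x≈270–288, board edge x≈307. Descending along the plate.

```bash
python3 -m handwheel '[[0,0,0.08,0,0,0,-1],[0,0,0.155,0,0,0,-1],[0,0.02,0.165,0,0,0,-1],[0,0.04,0.165,0,0,0,-1],[0,0.04,0.165,0,0,0,-1]]'
python3 - <<'E'
from h import *
where()
E
```

```text
time: 6.48
eef_pos: [0.5607, -0.024, 0.1466]
tcp_rot: [0.944, -0.133, 0.043, -0.297]
contact_force: [-0.7, -0.1, -0.2]
opening: 0.084
finger_force: 42.2
TCP cradle mm [ 20.04 -89.52 125.81] tilt err deg [-0.03  0.15  0.  ] F cradle [-0.38  0.69  0.02] q [-0.47  0.17  2.    0.65  1.18  1.06]
```

```bash
python3 -m handwheel '[[0,0,0.003,0,0,0,-1],[0,0,0.006,0,0,0,-1],[0,0,0.009,0,0,0,-1],[0,0,0.012,0,0,0,-1],[0,0,0.012,0,0,0,-1]]'
python3 -c "
from h import *
where()"
python3 -m handwheel '[[0,0,0.003,0,0,0,-1],[0,0,0.006,0,0,0,-1],[0,0,0.006,0,0,0,-1]]'
python3 -c "
from h import *
where()"
```

```text
time: 7.1
eef_pos: [0.5607, -0.0204, 0.1425]
tcp_rot: [0.945, -0.132, 0.042, -0.298]
contact_force: [-4.7, -2.6, 4.4]
opening: 0.084
finger_force: 43.3
TCP cradle mm [ 20.52 -88.55 120.5 ] tilt err deg [-0.03 -0.04 -0.07] F cradle [-0.58  3.78  5.75] q [-0.46  0.18  2.    0.66  1.18  1.06]
time: 7.48
eef_pos: [0.5608, -0.0202, 0.1425]
tcp_rot: [0.945, -0.131, 0.041, -0.297]
contact_force: [-11.7, -9.7, 14.5]
opening: 0.084
finger_force: 45.3
TCP cradle mm [ 20.68 -88.61 120.4 ] tilt err deg [-0.08 -0.12 -0.18] F cradle [-1.95  8.6  19.08] q [-0.46  0.18  2.    0.66  1.18  1.06]
```

```bash
python3 -m handwheel '[[0,0,-0.009,0,0,0,-1],[0,0.004,-0.009,0,0,0,-1],[0,0.008,-0.009,0,0,0,-1],[0,0.011,-0.009,0,0,0,-1],[0,0.011,-0.009,0,0,0,-1]]'
python3 -c "
from h import *
where()"
```

```text
time: 8.1
eef_pos: [0.5598, -0.0239, 0.1399]
tcp_rot: [0.944, -0.133, 0.042, -0.298]
contact_force: [0.7, 0.7, 1.1]
opening: 0.082
finger_force: 42.4
TCP cradle mm [ 16.07 -88.67 120.46] tilt err deg [0.03 0.02 0.02] F cradle [ 1.33 -0.49  0.38] q [-0.47  0.18  2.01  0.66  1.17  1.05]
```

```bash
python3 -m handwheel '[[0,0.002,0.002,0,0,0,-1],[0,0.004,0.002,0,0,0,-1],[0,0.004,0.002,0,0,0,-1]]'
python3 -c "
from h import *
where()"
python3 -m handwheel '[[-0.004,0,0,0,0,0,-1],[-0.008,0,0,0,0,0,-1],[-0.012,0,0,0,0,0,-1],[-0.015,0,0,0,0,0,-1],[-0.015,0,0,0,0,0,-1]]'
python3 -c "
from h import *
where()"
```

```text
time: 8.48
eef_pos: [0.5598, -0.0242, 0.1396]
tcp_rot: [0.944, -0.133, 0.042, -0.299]
contact_force: [-1.3, 1.4, 5.6]
opening: 0.088
finger_force: 42.9
TCP cradle mm [ 15.62 -88.7  120.41] tilt err deg [ 0.18 -0.01  0.02] F cradle [4.02 1.67 3.97] q [-0.47  0.18  2.01  0.66  1.18  1.05]
time: 9.1
eef_pos: [0.5545, -0.0228, 0.1391]
tcp_rot: [0.944, -0.134, 0.043, -0.299]
contact_force: [4.1, 3.1, 3.3]
opening: 0.085
finger_force: 42.4
TCP cradle mm [ 15.27 -83.31 120.07] tilt err deg [0.11 0.16 0.05] F cradle [ 5.26 -3.12  0.32] q [-0.47  0.17  2.02  0.66  1.17  1.05]
```

```bash
python3 -m handwheel '[[-0.002,0,0,0,0,0,-1],[-0.004,0,0,0,0,0,-1],[-0.006,0,0,0,0,0,-1],[-0.006,0,0,0,0,0,-1]]'
python3 -c "
from h import *
where()"
python3 -m handwheel '[[-0.002,0,0,0,0,0,-1],[-0.004,0,0,0,0,0,-1],[-0.004,0,0,0,0,0,-1]]'
python3 -c "
from h import *
where()"
```

```text
time: 9.6
eef_pos: [0.5523, -0.0222, 0.1392]
tcp_rot: [0.944, -0.134, 0.043, -0.299]
contact_force: [4.1, 3.2, 3.4]
opening: 0.085
finger_force: 42.3
TCP cradle mm [ 15.28 -81.01 120.13] tilt err deg [0.11 0.17 0.05] F cradle [ 5.39 -3.04  0.36] q [-0.47  0.17  2.03  0.66  1.17  1.05]
time: 9.98
eef_pos: [0.5518, -0.0223, 0.1394]
tcp_rot: [0.944, -0.134, 0.045, -0.298]
contact_force: [6.5, 2.9, 2.1]
opening: 0.085
finger_force: 42.1
TCP cradle mm [ 15.29 -80.55 120.43] tilt err deg [0.08 0.37 0.05] F cradle [ 4.95 -5.39 -0.95] q [-0.47  0.16  2.03  0.66  1.17  1.05]
```

```bash
python3 -m handwheel '[[-0.002,0,0.003,0,0,0,-1],[-0.002,0,0.006,0,0,0,-1],[-0.002,0,0.006,0,0,0,-1],[-0.002,0,0.006,0,0,0,-1]]'
python3 -c "
from h import *
where()"
```

```text
time: 10.48
eef_pos: [0.5521, -0.022, 0.139]
tcp_rot: [0.944, -0.134, 0.046, -0.297]
contact_force: [4.4, -1.2, 8.6]
opening: 0.086
finger_force: 43.5
TCP cradle mm [ 15.37 -80.73 119.92] tilt err deg [ 0.02  0.44 -0.03] F cradle [ 4.98 -4.6   7.01] q [-0.47  0.16  2.03  0.66  1.17  1.05]
```

```bash
python3 -m handwheel '[[-0.002,0,0,0,0,0,-1],[-0.004,0,0,0,0,0,-1],[-0.004,0,0,0,0,0,-1],[-0.004,0,0,0,0,0,-1]]'
python3 -c "
from h import *
where();off()
im=eyes.read_camera('side')[:,:,::-1]; cv2.imwrite('pics/s2.png',im)
cv2.imwrite('pics/sc2.png',eyes.read_camera('scene')[:,:,::-1])
W=eyes.camera_params('wrist'); np.savez('w4.npz',**W); cv2.imwrite('pics/w4.png',eyes.read_camera('wrist')[:,:,::-1])"
```

```text
time: 10.98
eef_pos: [0.5518, -0.022, 0.1393]
tcp_rot: [0.944, -0.134, 0.047, -0.297]
contact_force: [8.0, -1.3, 6.0]
opening: 0.09
finger_force: 43.1
TCP cradle mm [ 15.4  -80.46 120.2 ] tilt err deg [-0.01  0.68 -0.02] F cradle [ 4.19 -8.05  4.38] q [-0.47  0.16  2.03  0.66  1.16  1.04]
t 10.975 meas-cmd mm [ -1.8  24.6 -69. ] rot [-0.01  0.69 -0.02] F [ 8.  -1.3  6. ] open 0.09 ff 43.1
```

```bash
python3 -m handwheel '[[0.002,0,0.002,0,0,0,-1],[0.003,0,0.002,0,0,0,-1],[0.003,0,0.002,0,0,0,-0.8],[0.003,0,0.002,0,0,0,-0.6],[0.003,0,0.002,0,0,0,-0.4],[0.003,0,0.002,0,0,0,-0.4]]'
python3 -c "
from h import *
where()"
```

```text
time: 11.88
eef_pos: [0.5483, -0.0198, 0.1347]
tcp_rot: [0.945, -0.133, 0.041, -0.298]
contact_force: [0.1, -0.4, -0.3]
opening: 0.297
finger_force: 0.0
TCP cradle mm [ 13.74 -76.46 115.81] tilt err deg [-0.03 -0.11  0.03] F cradle [-0.41 -0.24 -0.05] q [-0.47  0.16  2.04  0.66  1.17  1.04]
```

```bash
python3 -m handwheel '[[0,0,-0.05,0,0,0,-0.4],[0,0,-0.15,0,0,0,-0.4],[0,0,-0.3,0,0,0,-0.2],[0,0,-0.3,0,0,0,0],[0,0,-0.3,0,0,0,0]]'
python3 - <<'E'
from h import *
where()
W=eyes.camera_params('wrist'); np.savez('w5.npz',**W); im=eyes.read_camera('wrist')[:,:,::-1]; cv2.imwrite('pics/w5.png',im)
a=eyes.read_camera('side')[:,:,::-1]; b=eyes.read_camera('scene')[:,:,::-1]
cv2.imwrite('pics/s3.png',a);cv2.imwrite('pics/sc3.png',b)
# predicted corners of the separator in its goal pose, for comparison
R,t=frame(CR,.032,True)
for n,P in (('w',W),('side',eyes.camera_params('side')),('scene',eyes.camera_params('scene'))):
    print(n,{m:proj(P,R@(np.array(m)/1e3)+t).round(1).tolist() for m in [(20,-160,90),(20,0,90),(20,-102,130),(20,-58,130),(12,-102,130),(12,-58,130),(20,-160,0),(12,0,90),(50,0,70),(50,0,0)]})
E
```

```text
time: 12.5
eef_pos: [0.5299, -0.0867, 0.2345]
tcp_rot: [0.945, -0.133, 0.042, -0.297]
contact_force: [-0.7, 0.2, -0.3]
opening: 0.499
finger_force: 0.0
TCP cradle mm [ 14.16 -77.24 237.34] tilt err deg [-0.05  0.05  0.  ] F cradle [-0.2   0.7  -0.25] q [-0.6   0.04  1.97  0.59  1.39  1.07]
w {(20, -160, 90): [272.5, 107.8], (20, 0, 90): [273.8, 274.9], (20, -102, 130): [272.0, 186.1], (20, -58, 130): [272.5, 238.0], (12, -102, 130): [282.2, 186.1], (12, -58, 130): [282.2, 238.0], (20, -160, 0): [274.2, 107.9], (12, 0, 90): [281.8, 274.9], (50, 0, 70): [246.2, 265.3], (50, 0, 0): [251.8, 238.9]}
side {(20, -160, 90): [247.8, 203.7], (20, 0, 90): [295.5, 227.8], (20, -102, 130): [270.1, 198.0], (20, -58, 130): [283.3, 204.4], (12, -102, 130): [271.6, 198.4], (12, -58, 130): [284.8, 204.7], (20, -160, 0): [235.6, 234.3], (12, 0, 90): [297.0, 228.0], (50, 0, 70): [286.8, 234.6], (50, 0, 0): [276.1, 260.3]}
scene {(20, -160, 90): [262.4, 238.4], (20, 0, 90): [277.0, 200.0], (20, -102, 130): [259.8, 213.4], (20, -58, 130): [264.0, 203.0], (12, -102, 130): [257.5, 214.2], (12, -58, 130): [261.7, 203.8], (20, -160, 0): [280.8, 260.8], (12, 0, 90): [274.7, 200.9], (50, 0, 70): [289.2, 202.0], (50, 0, 0): [301.9, 219.0]}
```

```bash
python3 - <<'E'
from h import *
def pm(im): 
    b,g,r=[im[:,:,i].astype(int) for i in range(3)]; return ((r-g>35)&(b-g>5)).astype(np.uint8)
def om(im):
    b,g,r=[im[:,:,i].astype(int) for i in range(3)]; return ((r-g>35)&(g-b>10)).astype(np.uint8)
w=cv2.imread('pics/w5.png'); m=pm(w); o=om(w)
for v in range(100,300,8):
    x=np.where(m[v])[0]; x=x[(x>240)&(x<310)]; y=np.where(o[v,200:330])[0]+200
    print(v,(x.min(),x.max()) if len(x) else None,'org',(y.min(),y.max()) if len(y) else None, end=' | ')
print()
x=np.where(m[:,276:281].sum(1)>2)[0]; print('pink rows',x.min(),x.max())
s=cv2.imread('pics/s3.png'); ms=pm(s); 
n,l,st,_=cv2.connectedComponentsWithStats(ms); 
i=1+np.argmax(st[1:,4]); c=cv2.findContours((l==i).astype(np.uint8),0,2)[0][0]; print('side',st[i],cv2.approxPolyDP(c,2,True)[:,0].tolist())
s=cv2.imread('pics/sc3.png'); ms=pm(s); ms[:,:245]=0; ms[:,320:]=0
n,l,st,_=cv2.connectedComponentsWithStats(ms); i=1+np.argmax(st[1:,4]); c=cv2.findContours((l==i).astype(np.uint8),0,2)[0][0]; print('scene',st[i],cv2.approxPolyDP(c,2,True)[:,0].tolist())
E
```

```text
100 None org None | 108 (np.int64(274), np.int64(283)) org None | 116 (np.int64(274), np.int64(283)) org None | 124 (np.int64(274), np.int64(283)) org None | 132 (np.int64(274), np.int64(282)) org None | 140 (np.int64(274), np.int64(282)) org None | 148 (np.int64(274), np.int64(282)) org None | 156 (np.int64(274), np.int64(282)) org None | 164 (np.int64(274), np.int64(282)) org None | 172 (np.int64(274), np.int64(282)) org None | 180 (np.int64(275), np.int64(282)) org None | 188 (np.int64(273), np.int64(283)) org None | 196 (np.int64(273), np.int64(283)) org None | 204 (np.int64(273), np.int64(283)) org None | 212 (np.int64(273), np.int64(283)) org None | 220 (np.int64(273), np.int64(283)) org None | 228 (np.int64(273), np.int64(282)) org None | 236 (np.int64(273), np.int64(282)) org None | 244 (np.int64(274), np.int64(282)) org (np.int64(252), np.int64(272)) | 252 (np.int64(274), np.int64(281)) org (np.int64(250), np.int64(272)) | 260 (np.int64(274), np.int64(281)) org (np.int64(248), np.int64(272)) | 268 (np.int64(274), np.int64(281)) org (np.int64(246), np.int64(273)) | 276 None org None | 284 None org None | 292 None org None | 
pink rows 108 275
side [ 237  199   60   59 1801] [[249, 205], [237, 234], [277, 257], [286, 235], [294, 234], [296, 229], [279, 218], [284, 205], [273, 199], [266, 211]]
scene [ 260  201   35   60 1226] [[277, 201], [271, 211], [265, 204], [260, 210], [260, 215], [266, 223], [261, 239], [281, 260], [294, 222]]
```

Separator matches its goal within ~1 px in all three views (wrist rows 108–275 against 107.8–274.9 predicted). Now I move over the green board.

```bash
cat >> h.py <<'E'
def sync():
    s=monitor.get_state(); save(s['eef_pos'],Ro.from_quat(s['tcp_rot']))
E
python3 - <<'E'
from h import *
sync()
p,R=cmd(); plan([(p+[0,0,.06],R),((.545,.290,.29),down(1.335))])
E
```

```text
[-0.0004, -0.0861, -0.1228, 0.0, 0.0, 0.0] rows from start ~1.0
[-0.2209, -0.8295, 0.4073, -0.1946, -0.0033, -0.0135] rows from start ~6.1
```

```bash
python3 -m handwheel '[[0,-0.0861,-0.1228,0,0,0,0],[-0.2209,-0.8295,0.4073,-0.1946,-0.0033,-0.0135,0],[-0.2209,-0.8295,0.4073,-0.1946,-0.0033,-0.0135,0],[-0.2209,-0.8295,0.4073,-0.1946,-0.0033,-0.0135,0],[-0.2209,-0.8295,0.4073,-0.1946,-0.0033,-0.0135,0],[-0.2209,-0.8295,0.4073,-0.1946,-0.0033,-0.0135,0],[-0.2209,-0.8295,0.4073,-0.1946,-0.0033,-0.0135,0],[-0.2209,-0.8295,0.4073,-0.1946,-0.0033,-0.0135,0],[-0.2209,-0.8295,0.4073,-0.1946,-0.0033,-0.0135,0]]'
python3 - <<'E'
from h import *
off()
P=eyes.camera_params('wrist'); np.savez('w6.npz',**P)
im=eyes.read_camera('wrist')[:,:,::-1]; cv2.imwrite('pics/w6.png',im)
R,t=frame((.5106,.3168,1.3355),.01)
print({m:proj(P,R@(np.array(m)/1e3)+t).round(1).tolist() for m in [(6,-80,90),(6,80,90),(-6,80,90),(6,-78,130),(6,-42,130),(-6,-78,130),(-6,-42,130)]})
c=cv2.resize(im[0:300,160:430],None,fx=2,fy=2,interpolation=cv2.INTER_CUBIC)
for u in range(160,430,20): cv2.putText(c,str(u),((u-160)*2,10),0,.35,(0,0,255),1)
for v in range(20,300,20): cv2.putText(c,str(v),(0,v*2+4),0,.35,(0,0,255),1)
cv2.imwrite('pics/w6c.png',c)
E
```

```text
time: 13.78
eef_pos: [0.5451, 0.2896, 0.2893]
tcp_rot: [0.993, -0.117, 0.0, 0.001]
contact_force: [-0.6, 0.4, 0.5]
opening: 0.5
finger_force: 0.0
t 13.775 meas-cmd mm [ 0.1 -0.4 -0.7] rot [-0.16  0.03 -0.05] F [-0.6  0.4  0.5] open 0.5 ff 0.0
{(6, -80, 90): [254.5, 151.9], (6, 80, 90): [258.0, 288.2], (-6, 80, 90): [268.1, 288.2], (6, -78, 130): [251.1, 160.2], (6, -42, 130): [252.3, 198.8], (-6, -78, 130): [264.5, 160.2], (-6, -42, 130): [265.1, 198.8]}
```

View pics/w6c.png

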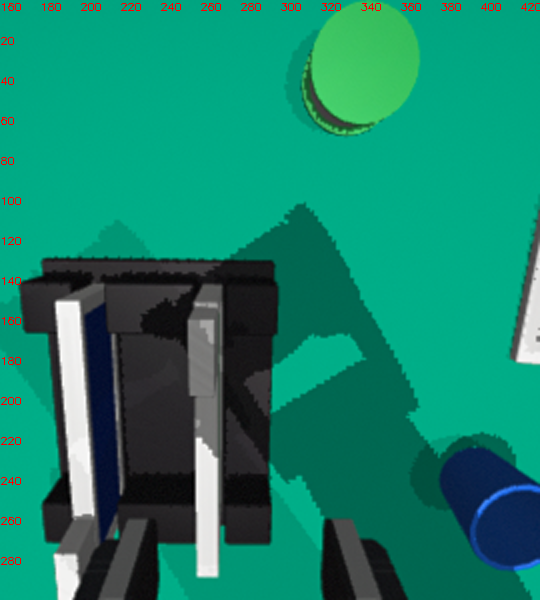

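The crop shows the green board's tab top at columns 254–267, rows 160–198, and its far end at (264,288). The blue board is at columns 188–210.

```bash
python3 - <<'E'
from h import *
P=dict(np.load('w6.npz'))
def ray(uv,z):
    d=P['R'].T@np.linalg.inv(P['K'])@np.r_[uv,1]; c=-P['R'].T@P['t']; return c+d*(z-c[2])/d[2]
a,b,e=ray((260.4,160),.14),ray((260.4,198),.14),ray((263.7,288),.10)
tab=(a+b)/2; d=(e-tab)[:2]; print('tab',tab,np.linalg.norm(a-b),'end',e,'dist(138)',np.linalg.norm(d),'yaw',np.arctan2(d[1],d[0])-np.pi/2)
yaw=(np.arctan2(d[1],d[0])-np.pi/2)%(2*np.pi); print(yaw)
s=monitor.get_state(); p,R=cmd(); corr=p-s['eef_pos']
plan([(np.r_[tab[:2],.26]+corr,down(yaw)),(np.r_[tab[:2],.129]+corr,down(yaw))])
E
```

```text
tab [0.56893189 0.30081516 0.14      ] 0.035394130358254054 end [0.43289264 0.33467079 0.1       ] dist(138) 0.14018873434724188 yaw 1.3268846433528747
1.3268846433528747
[0.0501, -0.0429, 0.0745, -0.0, -0.0, 0.0026] rows from start ~0.6
[0.0501, -0.0429, 0.402, -0.0, -0.0, 0.0026] rows from start ~2.6
```

```bash
python3 -m handwheel '[[0.0501,-0.0429,0.0745,0,0,0.0026,0],[0.0501,-0.0429,0.19,0,0,0.0026,0],[0.0501,-0.0429,0.3,0,0,0.0026,0],[0.0501,-0.0429,0.402,0,0,0.0026,0],[0.0501,-0.0429,0.402,0,0,0.0026,0],[0.0501,-0.0429,0.402,0,0,0.0026,0],[0.0501,-0.0429,0.402,0,0,0.0026,-0.5],[0.0501,-0.0429,0.402,0,0,0.0026,-1],[0.0501,-0.0429,0.402,0,0,0.0026,-1],[0.0501,-0.0429,0.402,0,0,0.0026,-1]]' 80
python3 - <<'E'
from h import *
off()
E
```

```text
time: 15.08
eef_pos: [0.5712, 0.3015, 0.1328]
tcp_rot: [0.993, -0.122, 0.003, -0.0]
contact_force: [-0.5, 0.1, 6.5]
opening: 0.122
finger_force: 80.3
t 15.075 meas-cmd mm [ 2.7 -0.6  3.6] rot [0.07 0.38 0.02] F [-0.5  0.1  6.5] open 0.122 ff 80.3
```

```bash
python3 -m handwheel '[[0,0,-0.03,0,0,0,-1],[0,0,-0.08,0,0,0,-1],[0,0,-0.16,0,0,0,-1],[0,0,-0.28,0,0,0,-1],[0,0,-0.4,0,0,0,-1],[0,0,-0.4,0,0,0,-1],[0,0,-0.4,0,0,0,-1]]'
python3 - <<'E'
from h import *
p,R=cmd(); save(p+R.apply([0,0,-.16]),R); off()
P=eyes.camera_params('wrist'); np.savez('w7.npz',**P)
cv2.imwrite('pics/w7.png',eyes.read_camera('wrist')[:,:,::-1])
b=eyes.read_camera('side')[:,:,::-1]; cv2.imwrite('pics/s7.png',b)
E
```

```text
time: 15.95
eef_pos: [0.5689, 0.3012, 0.2898]
tcp_rot: [0.993, -0.122, 0.001, 0.001]
contact_force: [0.3, -0.5, -1.1]
opening: 0.123
finger_force: 79.4
t 15.95 meas-cmd mm [ 0.4 -0.8  0.6] rot [-0.06  0.12  0.03] F [ 0.3 -0.5 -1.1] open 0.123 ff 79.4
```

```bash
python3 - <<'E'
from h import *
s=cv2.imread('pics/s7.png'); a=cv2.imread('pics/s3.png')
st=monitor.get_state(); T=Ro.from_quat(st['tcp_rot']).as_matrix()
M=np.array([[0,-1,0],[-1,0,0],[0,0,-1.]])  # tool->board axes
Rb=T@M; P=eyes.camera_params('side')
pr=lambda m,oy=-60: proj(P,st['eef_pos']+Rb@((np.array(m)-[0,oy,122.8])/1e3))
for m in [(6,-80,90),(6,80,90),(6,80,0),(6,-80,0),(6,-78,130)]: print(m,pr(m).round(1))
b,g,r=[s[:,:,i].astype(int) for i in range(3)]
B=np.array([pr(m) for m in [(6,-80,90),(6,80,90),(6,80,0),(6,-80,0)]])
reg=np.zeros(s.shape[:2],np.uint8); cv2.fillConvexPoly(reg,cv2.convexHull(B.astype(np.int32)),1); reg=cv2.dilate(reg,np.ones((15,15)))
table=(g-r>90)&(g>120)
m=((~table)&(reg>0)).astype(np.uint8)
n,l,stt,_=cv2.connectedComponentsWithStats(m); i=1+np.argmax(stt[1:,4]); c=cv2.findContours((l==i).astype(np.uint8),0,2)[0][0]
print(stt[i],cv2.approxPolyDP(c,1.5,True)[:,0].tolist())
m=((g-r>25)&(g<110)&(reg>0)).astype(np.uint8); n,l,stt,_=cv2.connectedComponentsWithStats(m); i=1+np.argmax(stt[1:,4]); c=cv2.findContours((l==i).astype(np.uint8),0,2)[0][0]
print('pcb',stt[i],cv2.boxPoints(cv2.minAreaRect(c)).round(1).tolist(),cv2.approxPolyDP(c,2.5,True)[:,0].tolist())
E
```

```text
(6, -80, 90) [195.5 241.5]
(6, 80, 90) [259.8 277.3]
(6, 80, 0) [260.  310.9]
(6, -80, 0) [199.3 274.5]
(6, -78, 130) [194.4 225.9]
[ 189  234   78   78 2976] [[192, 234], [189, 239], [193, 237], [198, 239], [201, 271], [198, 275], [191, 276], [192, 281], [201, 286], [205, 279], [208, 278], [257, 309], [263, 310], [266, 270], [226, 247], [223, 250], [216, 247], [213, 240], [202, 234]]
pcb [203 249  55  53 821] [[193.5, 265.6000061035156], [203.60000610351562, 248.0], [266.70001220703125, 284.1000061035156], [256.6000061035156, 301.6000061035156]] [[203, 249], [205, 269], [206, 266], [215, 271], [213, 276], [246, 295], [246, 285], [252, 285], [253, 299], [257, 301], [256, 278], [209, 252], [207, 259]]
```

```bash
python3 - <<'E'
from h import *
p,R=cmd(); T=tilted(CR[2]); t=cp(46,-150,193)
print(t)
plan([(p+[-.01,-.06,.06],R),(t+[0,0,.1],T),(t,T)])
E
```

```text
[ 0.61405755 -0.05724163  0.21648086]
[0.012, 0.1516, -0.15, 0.0, 0.0, 0.0] rows from start ~1.4
[0.3274, 0.8441, -0.0682, 0.1944, 0.0034, 0.0109] rows from start ~5.8
[0.3273, 0.8441, 0.1818, 0.1944, 0.0034, 0.0109] rows from start ~5.9
```

```bash
python3 -m handwheel '[[0.012,0.1516,-0.15,0,0,0,-1],[0.012,0.1516,-0.15,0,0,0,-1],[0.3274,0.8441,-0.0682,0.1944,0.0034,0.0109,-1],[0.3274,0.8441,-0.0682,0.1944,0.0034,0.0109,-1],[0.3274,0.8441,-0.0682,0.1944,0.0034,0.0109,-1],[0.3274,0.8441,-0.0682,0.1944,0.0034,0.0109,-1],[0.3274,0.8441,-0.0682,0.1944,0.0034,0.0109,-1],[0.3274,0.8441,-0.0682,0.1944,0.0034,0.0109,-1],[0.3274,0.8441,-0.0682,0.1944,0.0034,0.0109,-1],[0.3273,0.8441,0.06,0.1944,0.0034,0.0109,-1],[0.3273,0.8441,0.1818,0.1944,0.0034,0.0109,-1],[0.3273,0.8441,0.1818,0.1944,0.0034,0.0109,-1]]'
python3 - <<'E'
from h import *
off(); where()
E
```

```text
time: 17.55
eef_pos: [0.612, -0.0549, 0.2132]
tcp_rot: [0.944, -0.133, 0.038, -0.299]
contact_force: [-0.6, 0.9, -0.7]
opening: 0.12
finger_force: 79.5
t 17.55 meas-cmd mm [-2.1  2.4 -3.2] rot [ 0.06 -0.44  0.14] F [-0.6  0.9 -0.7] open 0.12 ff 79.5
TCP cradle mm [  45.53 -147.35  189.36] tilt err deg [ 0.06 -0.44  0.14] F cradle [ 0.2   0.83 -1.01] q [-0.47  0.21  1.82  0.62  1.31  1.15]
```

```bash
python3 -m handwheel '[[0,0,0.07,0,0,0,-1],[0,0,0.14,0,0,0,-1],[0,0.018,0.15,0,0,0,-1],[0,0.036,0.15,0,0,0,-1],[0,0.036,0.15,0,0,0,-1],[0,0.036,0.15,0,0,0,-1]]'
python3 - <<'E'
from h import *
where()
E
```

```text
time: 18.3
eef_pos: [0.6217, -0.0372, 0.1617]
tcp_rot: [0.945, -0.133, 0.044, -0.297]
contact_force: [0.7, 1.0, -1.2]
opening: 0.123
finger_force: 79.4
TCP cradle mm [  32.13 -151.85  135.89] tilt err deg [-0.04  0.26 -0.08] F cradle [ 0.27 -0.35 -1.65] q [-0.44  0.28  1.84  0.65  1.21  1.11]
```

```bash
python3 -m handwheel '[[0,0,0.01,0,0,0,-1],[0,0,0.02,0,0,0,-1],[0,0,0.025,0,0,0,-1],[0,0,0.025,0,0,0,-1]]'
python3 -c "
from h import *
where()"
python3 -m handwheel '[[0,0,0.003,0,0,0,-1],[0,0,0.006,0,0,0,-1],[0,0,0.009,0,0,0,-1],[0,0,0.009,0,0,0,-1]]'
python3 -c "
from h import *
where()"
```

```text
time: 18.8
eef_pos: [0.6226, -0.0306, 0.152]
tcp_rot: [0.945, -0.133, 0.043, -0.297]
contact_force: [0.5, 0.4, -2.1]
opening: 0.124
finger_force: 79.4
TCP cradle mm [  31.89 -150.91  124.13] tilt err deg [-0.03  0.1  -0.05] F cradle [-0.81 -0.42 -2.06] q [-0.43  0.29  1.85  0.66  1.19  1.11]
time: 19.3
eef_pos: [0.6237, -0.0303, 0.1516]
tcp_rot: [0.945, -0.132, 0.044, -0.297]
contact_force: [-5.8, -5.5, 7.9]
opening: 0.122
finger_force: 81.1
TCP cradle mm [  32.15 -151.84  123.49] tilt err deg [-0.1   0.17 -0.18] F cradle [-1.13  4.06 10.42] q [-0.43  0.29  1.85  0.66  1.19  1.11]
```

```bash
python3 -m handwheel '[[0,0,-0.007,0,0,0,-1],[0,0.005,-0.007,0,0,0,-1],[0,0.01,-0.007,0,0,0,-1],[0,0.013,-0.007,0,0,0,-1],[0,0.013,-0.007,0,0,0,-1]]'
python3 -c "
from h import *
where()"
python3 -m handwheel '[[0,0.002,0,0,0,0,-1],[0,0.004,0,0,0,0,-1],[0,0.006,0.001,0,0,0,-1],[0,0.006,0.002,0,0,0,-1]]'
python3 -c "
from h import *
where()"
```

```text
time: 19.92
eef_pos: [0.6218, -0.0344, 0.1485]
tcp_rot: [0.944, -0.133, 0.043, -0.298]
contact_force: [0.3, 0.6, 0.4]
opening: 0.119
finger_force: 79.6
TCP cradle mm [  26.72 -151.11  123.54] tilt err deg [-0.01  0.13 -0.03] F cradle [ 0.76 -0.13 -0.07] q [-0.44  0.29  1.85  0.66  1.19  1.1 ]
time: 20.42
eef_pos: [0.6215, -0.0356, 0.1476]
tcp_rot: [0.944, -0.133, 0.043, -0.298]
contact_force: [-1.5, 0.8, 4.6]
opening: 0.121
finger_force: 80.2
TCP cradle mm [  25.18 -151.21  123.5 ] tilt err deg [ 0.07  0.12 -0.04] F cradle [2.92 1.65 3.56] q [-0.44  0.29  1.85  0.66  1.19  1.1 ]
```

```bash
python3 -m handwheel '[[-0.005,0,0,0,0,0,-1],[-0.01,0,0,0,0,0,-1],[-0.015,0,0,0,0,0,-1],[-0.02,0,0,0,0,0,-1],[-0.02,0,0,0,0,0,-1]]'
python3 -c "
from h import *
where()"
python3 -m handwheel '[[-0.002,0,0,0,0,0,-1],[-0.004,0,0,0,0,0,-1],[-0.004,0,0,0,0,0,-1]]'
python3 -c "
from h import *
where()"
```

```text
time: 21.05
eef_pos: [0.6148, -0.0337, 0.1476]
tcp_rot: [0.944, -0.133, 0.045, -0.298]
contact_force: [4.4, 4.4, 2.9]
opening: 0.125
finger_force: 79.7
TCP cradle mm [  25.2  -144.19  123.45] tilt err deg [ 0.03  0.35 -0.05] F cradle [ 6.13 -2.99 -0.75] q [-0.44  0.28  1.87  0.66  1.19  1.1 ]
time: 21.42
eef_pos: [0.6134, -0.0332, 0.1475]
tcp_rot: [0.944, -0.133, 0.045, -0.298]
contact_force: [4.2, 3.9, 2.2]
opening: 0.125
finger_force: 79.7
TCP cradle mm [  25.2  -142.71  123.41] tilt err deg [ 0.03  0.36 -0.05] F cradle [ 5.32 -2.91 -0.99] q [-0.44  0.28  1.87  0.66  1.19  1.09]
```

```bash
python3 -m handwheel '[[-0.002,0,0.001,0,0,0,-1],[-0.004,0,0.002,0,0,0,-1],[-0.004,0,0.003,0,0,0,-1]]'
python3 -c "
from h import *
where()"
python3 -m handwheel '[[-0.002,0,0,0,0,0,-1],[-0.004,0,0,0,0,0,-1],[-0.004,0,0,0,0,0,-1]]'
python3 -c "
from h import *
where()"
```

```text
time: 21.8
eef_pos: [0.6127, -0.033, 0.1476]
tcp_rot: [0.944, -0.133, 0.046, -0.297]
contact_force: [2.6, 0.9, 5.7]
opening: 0.126
finger_force: 80.3
TCP cradle mm [  25.24 -142.02  123.4 ] tilt err deg [-0.01  0.48 -0.09] F cradle [ 4.59 -2.27  3.74] q [-0.44  0.27  1.88  0.66  1.18  1.09]
time: 22.18
eef_pos: [0.6118, -0.0328, 0.1476]
tcp_rot: [0.944, -0.134, 0.047, -0.297]
contact_force: [7.0, 1.7, 3.6]
opening: 0.121
finger_force: 80.0
TCP cradle mm [  25.26 -141.14  123.46] tilt err deg [-0.02  0.6  -0.09] F cradle [ 4.99 -6.26  0.95] q [-0.44  0.27  1.88  0.66  1.18  1.09]
```

```bash
python3 -m handwheel '[[-0.002,0,0.002,0,0,0,-1],[-0.004,0,0.004,0,0,0,-1],[-0.004,0,0.004,0,0,0,-1]]'
python3 -c "
from h import *
where()"
python3 -m handwheel '[[-0.002,0,0,0,0,0,-1],[-0.004,0,0,0,0,0,-1],[-0.004,0,0,0,0,0,-1]]'
python3 -c "
from h import *
where()"
```

```text
time: 22.55
eef_pos: [0.6118, -0.0327, 0.1476]
tcp_rot: [0.944, -0.134, 0.049, -0.296]
contact_force: [8.4, -1.3, 5.6]
opening: 0.124
finger_force: 80.5
TCP cradle mm [  25.28 -141.1   123.4 ] tilt err deg [-0.08  0.82 -0.13] F cradle [ 4.08 -8.43  4.04] q [-0.44  0.27  1.88  0.66  1.18  1.09]
time: 22.92
eef_pos: [0.6114, -0.033, 0.1481]
tcp_rot: [0.944, -0.134, 0.051, -0.296]
contact_force: [10.5, -2.8, 5.9]
opening: 0.126
finger_force: 80.4
TCP cradle mm [  25.31 -140.79  124.03] tilt err deg [-0.11  1.05 -0.14] F cradle [  3.55 -10.83   4.77] q [-0.44  0.27  1.88  0.66  1.17  1.09]
```

```bash
python3 -m handwheel '[[0.002,0,0,0,0,0,-1],[0.003,0,0.001,0,0,0,-1],[0.003,0,0.001,0,0,0,-1]]'
cat > chk.py <<'E'
from h import *
import sys
where()
R,t=frame(CR,.032,True)
for n in ('side','scene'):
    s=eyes.read_camera(n)[:,:,::-1].copy(); cv2.imwrite(f'pics/{n}_{sys.argv[1]}.png',s); P=eyes.camera_params(n)
    q=lambda m: proj(P,R@(np.array(m)/1e3)+t)
    cs=[(32,-160,90),(32,0,90),(32,0,0),(32,-160,0)]; print(n,[q(m).round(1).tolist() for m in cs],'stop',q((50,0,70)).round(1))
    reg=np.zeros(s.shape[:2],np.uint8); cv2.fillConvexPoly(reg,cv2.convexHull(np.array([q(m) for m in cs]).astype(np.int32)),1); reg=cv2.dilate(reg,np.ones((9,9)))
    b,g,r=[s[:,:,i].astype(int) for i in range(3)]
    m=((g-r>20)&(g<105)&(g-b>10)&(reg>0)).astype(np.uint8); c=np.vstack(cv2.findContours(m,0,2)[0]); h=cv2.convexHull(c); print(' pcb',m.sum(),cv2.approxPolyDP(h,3,True)[:,0].tolist())
    w=((g>150)&(r>150)&(b>150)&(reg>0)).astype(np.uint8); h=cv2.convexHull(np.vstack(cv2.findContours(w,0,2)[0])); print(' white',w.sum(),cv2.approxPolyDP(h,2.5,True)[:,0].tolist())
    p=((r-g>35)&(b-g>5)&(reg>0)); y,x=np.where(p); print(' pink',p.sum(),(x.min(),x.max(),y.min(),y.max()) if p.any() else None)
E
python3 chk.py a
```

```text
time: 23.3
eef_pos: [0.6118, -0.0327, 0.1476]
tcp_rot: [0.944, -0.134, 0.049, -0.296]
contact_force: [7.4, -2.4, 7.1]
opening: 0.121
finger_force: 80.7
TCP cradle mm [  25.29 -141.09  123.39] tilt err deg [-0.09  0.87 -0.14] F cradle [ 3.9  -7.82  6.  ] q [-0.44  0.27  1.88  0.66  1.18  1.09]
side [[245.3, 203.3], [293.3, 227.6], [279.7, 260.2], [233.0, 234.1]] stop [286.8 234.6]
 pcb 138 [[288, 230], [274, 235], [251, 230], [253, 212], [286, 217]]
 white 956 [[297, 223], [276, 260], [234, 241], [229, 235], [249, 199]]
 pink 77 (np.int64(266), np.int64(294), np.int64(208), np.int64(234))
scene [[266.0, 237.2], [280.3, 198.8], [296.8, 220.7], [284.4, 259.8]] stop [289.2 202. ]
 pcb 372 [[282, 207], [293, 221], [285, 245], [278, 247], [271, 234]]
 white 211 [[280, 200], [296, 222], [284, 258], [267, 237], [272, 204]]
 pink 104 (np.int64(262), np.int64(279), np.int64(202), np.int64(260))
```

Green board corners match the goal pose within ~1 px in the scene view, with about 8 N toward the stop. Ease off and release.

```bash
python3 -m handwheel '[[0.002,0,0.001,0,0,0,-1],[0.004,0,0.001,0,0,0,-1],[0.004,0,0.001,0,0,0,-0.7],[0.004,0,0.001,0,0,0,-0.5],[0.004,0,0.001,0,0,0,-0.3],[0.004,0,0.001,0,0,0,-0.3]]'
python3 chk.py b
```

```text
time: 24.15
eef_pos: [0.6085, -0.0303, 0.1427]
tcp_rot: [0.945, -0.132, 0.042, -0.297]
contact_force: [-1.3, 0.2, 0.4]
opening: 0.351
finger_force: 0.0
TCP cradle mm [  23.6  -137.23  118.6 ] tilt err deg [-0.08  0.04 -0.05] F cradle [0.07 1.27 0.42] q [-0.44  0.27  1.89  0.66  1.18  1.09]
side [[245.3, 203.3], [293.3, 227.6], [279.7, 260.2], [233.0, 234.1]] stop [286.8 234.6]
 pcb 151 [[288, 230], [274, 235], [251, 230], [249, 209], [286, 217]]
 white 929 [[297, 223], [276, 260], [234, 241], [229, 235], [248, 200]]
 pink 78 (np.int64(266), np.int64(294), np.int64(208), np.int64(234))
scene [[266.0, 237.2], [280.3, 198.8], [296.8, 220.7], [284.4, 259.8]] stop [289.2 202. ]
 pcb 374 [[282, 207], [293, 221], [285, 245], [278, 247], [271, 233]]
 white 182 [[280, 200], [297, 222], [285, 257], [267, 236], [272, 204]]
 pink 92 (np.int64(262), np.int64(279), np.int64(202), np.int64(260))
```

Released with no change in the picture. Retreat along the plate and check once more.

```bash
python3 -m handwheel '[[0,0,-0.04,0,0,0,-0.3],[0,0,-0.12,0,0,0,-0.3],[0,0,-0.25,0,0,0,-0.3],[0,0,-0.35,0,0,0,-0.3],[0,0,-0.35,0,0,0,-0.3],[0,0,-0.35,0,0,0,-0.3]]'
python3 chk.py c
python3 - <<'E'
from h import *
P=eyes.camera_params('wrist'); im=eyes.read_camera('wrist')[:,:,::-1]; cv2.imwrite('pics/w9.png',im)
R,t=frame(CR,.032,True); q=lambda m: proj(P,R@(np.array(m)/1e3)+t).round(1).tolist()
print([ (m,q(m)) for m in [(32,-160,90),(20,-160,90),(32,0,90),(20,0,90),(20,-102,130),(20,-58,130),(12,-58,130),(32,-158,130),(20,-122,130)]])
b,g,r=[im[:,:,i].astype(int) for i in range(3)]; k=(r-g>35)&(b-g>5); k[:,:240]=0;k[:,320:]=0; y,x=np.where(k); print('pink',x.min(),x.max(),y.min(),y.max())
for v in range(y.min(),y.max(),15):
    w=np.where((np.abs(r-g)<25)&(np.abs(g-b)<25)&(g>120))[0:2]; xs=np.where((np.abs(r[v]-g[v])<25)&(np.abs(g[v]-b[v])<25)&(g[v]>110))[0]; xs=xs[(xs>235)&(xs<300)]; xp=np.where(k[v])[0]
    print(v,'white',(xs.min(),xs.max()) if len(xs) else None,'pink',(xp.min(),xp.max()) if len(xp) else None)
E
```

```text
time: 25.0
eef_pos: [0.5864, -0.1074, 0.258]
tcp_rot: [0.945, -0.133, 0.043, -0.297]
contact_force: [-0.7, -0.5, 0.1]
opening: 0.351
finger_force: 0.0
TCP cradle mm [  24.07 -137.19  259.04] tilt err deg [-0.04  0.11 -0.03] F cradle [-0.5   0.53  0.43] q [-0.57  0.15  1.8   0.59  1.42  1.12]
side [[245.3, 203.3], [293.3, 227.6], [279.7, 260.2], [233.0, 234.1]] stop [286.8 234.6]
 pcb 165 [[288, 230], [264, 244], [249, 227], [250, 210], [284, 216]]
 white 897 [[297, 223], [297, 228], [276, 259], [234, 241], [231, 235], [249, 199]]
 pink 77 (np.int64(266), np.int64(294), np.int64(208), np.int64(234))
scene [[266.0, 237.2], [280.3, 198.8], [296.8, 220.7], [284.4, 259.8]] stop [289.2 202. ]
 pcb 372 [[282, 207], [293, 221], [285, 245], [278, 247], [271, 234]]
 white 263 [[279, 200], [296, 222], [285, 258], [263, 231], [273, 201]]
 pink 106 (np.int64(262), np.int64(279), np.int64(202), np.int64(260))
[((32, -160, 90), [271.3, 172.4]), ((20, -160, 90), [283.7, 172.4]), ((32, 0, 90), [272.7, 311.5]), ((20, 0, 90), [283.3, 311.5]), ((20, -102, 130), [284.1, 244.5]), ((20, -58, 130), [283.9, 
[... 280 characters left out ...]
4(292))
189 white (np.int64(261), np.int64(299)) pink (np.int64(286), np.int64(292))
204 white (np.int64(261), np.int64(299)) pink (np.int64(286), np.int64(292))
219 white (np.int64(261), np.int64(299)) pink (np.int64(285), np.int64(291))
234 white (np.int64(261), np.int64(299)) pink (np.int64(285), np.int64(291))
249 white (np.int64(261), np.int64(298)) pink (np.int64(284), np.int64(293))
264 white (np.int64(262), np.int64(299)) pink (np.int64(284), np.int64(293))
279 white (np.int64(272), np.int64(299)) pink (np.int64(284), np.int64(292))
294 white (np.int64(272), np.int64(291)) pink (np.int64(283), np.int64(290))
309 white (np.int64(272), np.int64(299)) pink (np.int64(283), np.int64(290))
```

```bash
python3 - <<'E'
from h import *
P=eyes.camera_params('wrist'); R,t=frame(CR,.032,True); q=lambda m: proj(P,R@(np.array(m)/1e3)+t).round(1).tolist()
print([q(m) for m in [(20,-160,0),(12,-160,0),(32,-160,0),(20,-160,90)]])
im=cv2.imread('pics/w9.png').astype(int)
b,g,r=im[...,0],im[...,1],im[...,2]
w=(np.abs(r-g)<25)&(np.abs(g-b)<25)&(g>110)
for u in (274,277,280): v=np.where(w[:340,u])[0]; v=v[v>120]; print(u,v.min(),v.max())
k=(r-g>35)&(b-g>5)
for u in (285,287,289): v=np.where(k[:340,u])[0]; print(u,v.min(),v.max())
E
```

```text
[[282.9, 158.0], [289.3, 158.0], [273.3, 158.0], [283.8, 172.4]]
274 154 312
277 142 312
280 142 312
285 159 312
287 159 312
289 159 311
```

```bash
python3 -c "
from plant import ctrl
print(ctrl.sign_off())"
```

```text
the job is handed in; nothing more can be done
None
```

The pink separator and then the green board were laid on the leaning board, each pressed at about 8–11 N toward the stop and released. The final pictures show both within about 1 pixel of their goal poses, and the job was handed in at about 25 s; no verdict came back.

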